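# Load a drive carrier into the test dock and lock its hand screw

## Robot

A 7-joint arm with a two-finger parallel gripper is mounted at the origin on the work surface. World frame = base frame: x ahead of the robot, y to its left, z up, the work surface at z = 0. Lengths are in m, angles in rad, forces in N, time in s.
With the tool pointing down it reaches from about 0.35 to 0.9 m from the base axis. Payload 8.1 kg.
Tool frame: the origin (TCP) lies midway between the tips of the shut fingers; the grasp point (between the pads) lies arm.grasp_offset behind it (arm.grasp_offset is the distance from the TCP to the grasp point, in m); z points along the fingers, y is the line along which they close (so a half turn about z gives the same grasp; the last joint's range is limited). The gripper opens to 92 mm and grips with 3 to 60 N. Pads are 19 mm wide; open, the fingers measure 130 mm over their backs; the gripper's body (75 mm by 190 mm) begins 47 mm behind the grasp point.
Start: joints at [1.075, 0.434, 0.025, 1.573, -0.012, 1.134, -0.075], TCP at [0.239, -0.577, 0.227] pointing down, gripper open.
Joint ranges: [-2.62, 2.62], [-0.44, 2.09], [-1.27, 1.32], [0.08, 2.57], [-1.32, 4.46], [0.12, 2], [-2.74, 2.74]. Speed limits (rad/s): [2.22, 2.22, 3.01, 3.01, 3.14, 3.14, 3.14].

## Interface

Orientations are given as a rotation vector (axis times angle).
In Python, from cell import observe, imaging, arm gives the robot as it stands.
- The arm moves only by the tool apply_moves, never from a script. Its argument "commands" is a list of rows, each a list of 5 numbers: the opening in per cent of the stroke, from 0 (shut) to 100 (fully open), then the shift along the world's x, y, z in units of 0.06 m (1.0 is 0.06 m), then the turn about the world's z in units of 0.5 rad (1.0 is 0.5 rad). A call has 1 to 12 rows; each row shifts and turns the commanded pose from where the row before left it; what a row does not reach is not made up. A row lasts 1/8 s, in which the tool goes at most 62.5 mm and 10.7 degrees, less where a joint would pass 70% of its speed; a pose out of reach is approached as far as the arm can. A call with a number of a shift or a turn outside -1 to 1 is refused whole. A call with a gripper value outside its range is refused whole. The fingers move at their own pace and stop on an object; "newtons" is the grip in N (left out, the last holds). Time passes only in rows, so rows that do not move let the fingers close. It gives the time, the measured TCP pose, the force, the opening and the grip force at its end, in the units of the state.
- observe(): the state, without advancing time (a new reading comes with each control period).
- imaging.get_image(name): name is "side" or "top"; returns (picture, depth): 384x512x3 uint8, red, green, blue; 384x512 float32, m along the optical axis (not along the pixel's ray), 0 where there is no reading.
- imaging.camera_params(name): a dict with "camera_matrix" (3x3 intrinsics, pixels), "origin" and "rotation" of the camera in the world. Camera axes: x right, y up, looking along -z (the intrinsics and any distortion apply to the point x, -y, -z); pixel columns grow to the right and rows downward; lengths in m; the calibration is good to about 2 mm. A picture is of the moment at which its call begins. camera_params takes no time and is no camera call.
- arm.sign_off(): hands the job in; it is judged then, once.
The state is a dict: "clock": time; "joints": joint angles; "dq": joint speeds; "joint_efforts": joint torques, N m; "position": TCP position; "ee_rot": TCP orientation; "force": force on the tool from outside, world axes, zero at the start; "ft_torque": the same for the moment, N m; "width": opening from 0.0 (shut) to 1.0 (fully open); "gripper_force": force on a finger pad.
Only numpy, scipy, OpenCV 4.12 (cv2) and the standard library are available. Lean on these libraries where they do the work, as an engineer would, in place of code of your own. Each camera call takes 0.05 s, during which the arm holds its last target. There are 200 camera calls.

## Task

Load the drive carrier into the test dock: lift it out of its stand and slide it down into the dock's slot until its shoulders rest on the top of the dock. Only then lock it with the winged hand screw on the dock's sloping front: turn the screw backward (anticlockwise) until you feel it drop a step into its thread, then forward (clockwise) until it stops fully home. Never turn the screw forward before it has dropped, or the thread crosses; leave the bare drive, the spray bottle and the screwdriver where they are.

Things in the scene. Friction and masses are not known exactly. Their poses are not given: they have to be found in the camera images.
- carrier: Drive carrier: T-shaped slab upright in its stand, 14 mm thick (y), 80 mm high, 160 g. Origin: centre of underside; x along its width. Lower part aluminium, 72 mm wide, 46 mm high, a 9 mm notch in both narrow edges. Black head above it: 88 mm wide, 34 mm high, so an 8 mm shoulder at each end; grasp it across the thickness. Goes in either way round.
- stand: Low dark steel stand (fixed, 120 x 70 mm foot) holding the carrier at the start. Origin: centre of its underside. Floor 6 mm above the table (the carrier's underside starts there), thin walls up to 22 mm loosely around the carrier's foot; it lifts straight up.
- dock: Test dock, fixed grey block 100 x 60 mm, top at 62 mm. Origin on the table under the slot's centre; x along the slot, y across it, z up; the screw is on the -x side, facing the robot's right front. Slot 75 x 17 mm, 46 mm deep, 3 mm chamfer. A carrier fully home has its underside 16 mm above the table, shoulders on the block's top, head sticking out 34 mm.
- slot_mouth (a point): Centre of the slot's mouth, at the level of the dock's top (62 mm above the table); axes parallel to the dock's. The hand screw beside it reaches up to 135 mm above the table: carry the carrier in over that.
- wing (a point): Grip point of the hand screw, on its axis. Black bar 46 mm long (x), 13 mm thick (y); it ends 12 mm outward of here; a flange of 17 mm radius begins 20 mm inward. z: the screw's axis, outward, leaning 40 degrees from vertical to the dock's -x side. Moves with the screw: in the dock's frame (-99, 0, 110) mm at the start, (-93, 0, 103) mm home.
- screw_turn (a joint): Turn of the hand screw, rad, growing clockwise (forward) seen looking onto the wing. Starts at 0.45 to 1.15 on the thread's crest. The thread's mouth is at 0: turned back to between -0.2 and -0.6 it drops (back stop -0.7). Then forward to its stop at 1.95, home. Forward without the drop it wedges at about 1.55, crossed. Friction 0.03 N m.
- screw_travel (a joint): Inward travel of the screw along its axis, m: 0 at the start, about 0.006 after the drop, then 0.0018 more per rad forward, about 0.0095 home. A 3 N spring draws it in, too weak while the wing is gripped tightly: it drops when let go or pressed. Once dropped its pin blocks the slot for a carrier not yet in; home, it lies in the carrier's notch.
- bare_drive: Bystander: a bare aluminium drive, a plain block 72 x 26 x 100 mm standing in the other stand, without shoulders. Origin: centre of its underside.
- other_stand: The stand (fixed) under the bare drive, like the carrier's but with a wider pocket. Origin: centre of its underside.
- spray: Bystander: a spray bottle, 60 mm in diameter and 170 mm high. Origin: centre of its underside.
- driver: Bystander: a screwdriver lying on the table.
There are look-alikes about, which are no part of the job. Leave any brown look-alike of the carrier alone.

How it is judged:
On the way, in this order (a step that is already met when the one before it is completed fails the run):
1. the carrier is fully home in the dock's slot, shoulders on the dock's top, while the screw is still up (z of carrier in the frame of dock below 0.018 m and horizontal distance between carrier and dock below 0.005 m and angle between the z axis of carrier and the z axis of dock, either way round below 0.06 rad and value of joint screw_travel below 0.003 m), for 0.2 s.
2. the screw has been turned backward and has dropped a step (value of joint screw_turn below 0.1 rad and value of joint screw_travel above 0.005 m), for 0.2 s.
At the end, for the whole second after the job is handed in: The carrier is in the slot with its underside within 2 mm of its home height, within 5 mm of the slot's centre and upright to 0.06 rad, at rest; the screw is turned forward beyond 1.65 rad (of 1.95) and more than 8.3 mm inward (of 9.5) (z of carrier in the frame of dock below 0.018 m and horizontal distance between carrier and dock below 0.005 m and angle between the z axis of carrier and the z axis of dock, either way round below 0.06 rad and value of joint screw_turn above 1.65 rad and value of joint screw_travel above 0.0083 m and linear speed of carrier below 0.02 m/s); the robot touches nothing.
It fails at once if the screw is turned forward before it has dropped (crossed thread) (value of joint screw_turn above 1.4 rad and value of joint screw_travel below 0.003 m).
It fails at once if a bystander is moved by more than 30 mm (distance of any of bare_drive, spray, driver from where it was at the start of the episode above 0.03 m).
It also fails if it takes over 67 s, if anything falls off the work surface, if the arm or the gripper's body presses on something with over 40 N, if the wrist force passes 120 N, or if a joint passes its speed limit or range.

## Working session

There is one attempt and no reset: what is moved stays moved. The work goes in short steps, Python scripts to look and compute and a tool call to move; the robot and the scene stay as the last step left them, time stands still between calls to the robot, and variables do not carry over. Pictures are saved under pics/ and viewed, at most 10 in all, crops included, and the job is handed in when it is done.

Besides the shell and the picture viewer there is one more tool, called in YAML: its name, and indented under it one key for each argument. apply_moves: Moves the arm, as the interface text tells. Its arguments: {"type":"object","properties":{"commands":{"type":"array"},"newtons":{"type":"number"}},"required":["commands"]}

```bash
ls; mkdir -p pics; cat > h.py <<'E'
import numpy as np, cv2
from cell import observe, imaging, arm
def grab(n):
    p,d=imaging.get_image(n); np.savez(f'{n}.npz',p=p,d=d); return p,d
def load(n):
    z=np.load(f'{n}.npz'); return z['p'],z['d']
def world(n,d):
    c=imaging.camera_params(n); K=np.array(c['camera_matrix']); R=np.array(c['rotation']); o=np.array(c['origin'])
    v,u=np.mgrid[:d.shape[0],:d.shape[1]]
    P=np.stack([(u-K[0,2])/K[0,0]*d,-(v-K[1,2])/K[1,1]*d,-d],-1)
    return P@R.T+o
E
python3 - <<'E'
from h import *
for n in('top','side'):
    p,d=grab(n); cv2.imwrite(f'pics/{n}0.png',cv2.resize(p[...,::-1],(800,600),interpolation=cv2.INTER_CUBIC))
    c=imaging.camera_params(n); print(n,c)
s=observe(); print(s, arm.grasp_offset)
E
```

```text
pics
top {'camera_matrix': array([[429.96620333,   0.        , 258.34826993],
       [  0.        , 429.96620333, 202.02107176],
       [  0.        ,   0.        ,   1.        ]]), 'origin': array([ 0.37096753, -0.09678045,  1.27029493]), 'rotation': array([ 0.15387662, -0.12596727, -1.56679256])}
side {'camera_matrix': array([[365.57384645,   0.        , 261.15758941],
       [  0.        , 365.57384645, 188.79615269],
       [  0.        ,   0.        ,   1.        ]]), 'origin': array([0.2643516 , 0.50434218, 0.85729029]), 'rotation': array([ 0.23266341, -0.9239771 , -2.45640597])}
{'clock': 0.1, 'joints': array([ 1.075405  ,  0.4351427 ,  0.02496771,  1.57398748, -0.01158664,
        1.13398875, -0.07504883]), 'dq': array([-0.00350365, -0.00305173, -0.00071386, -0.00309044,  0.0009958 ,
       -0.00013976, -0.00073034]), 'joint_efforts': array([ 4.27183302e-03, -6.69130039e+01,  9.88758802e-01, -3.15147471e+01,
       -6.04243786e-02,  3.74278170e-02,  5.65948415e-05]), 'position': array([ 0.23901098, -0.57701152,  0.22603718]), 'ee_rot': array([-3.07990507e+00, -6.12767607e-01,  6.29970083e-04]), 'force': array([-0.03619784,  0.1658439 ,  0.1236398 ]), 'ft_torque': array([-0.031849  ,  0.03361908,  0.00068011]), 'gripper_force': 0.0, 'width': 0.9976166682627866} 0.0188
```

View pics/top0.png

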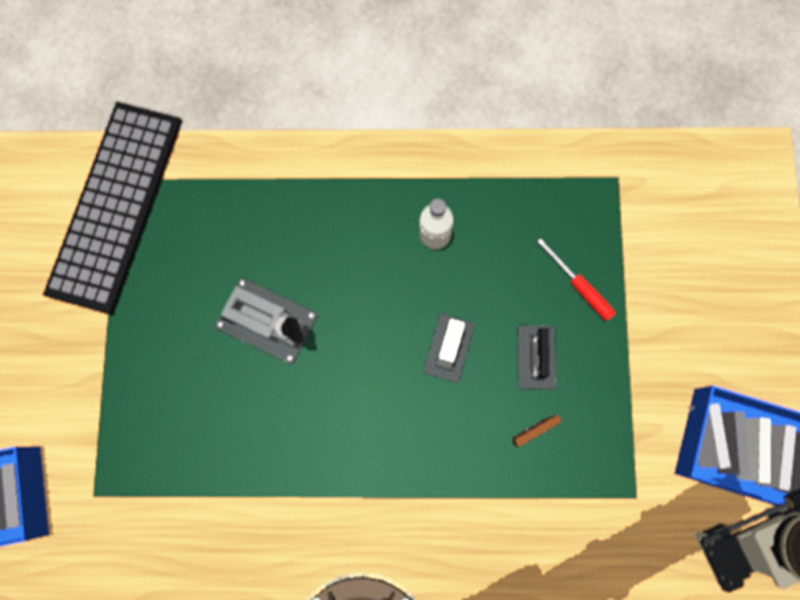

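View pics/side0.png

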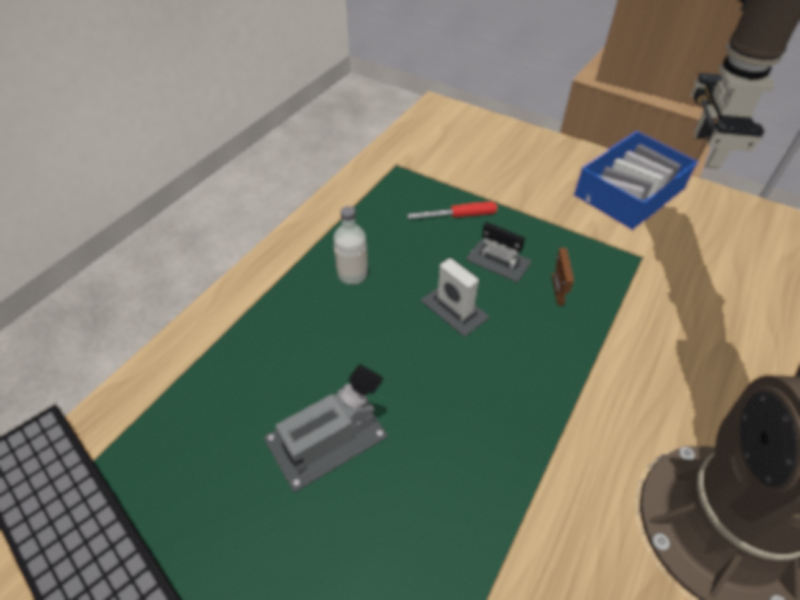

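Top view: carrier in its stand at (540,352), dock slot at (255,312), wing at (292,332), bare drive at (450,342), spray at (437,225), brown look-alike at (537,430). Now I'll measure from depth.

```bash
sed -i "s/R=np.array(c\['rotation'\])/R=cv2.Rodrigues(np.array(c['rotation']))[0]/" h.py
cat >> h.py <<'E'
def rect(Q):
    (c,s,a)=cv2.minAreaRect((Q[:,:2]*1000).astype(np.float32)); return np.round(c,1),np.round(s,1),round(a,1)
def box(W,x0,x1,y0,y1,z0,z1): 
    return (W[...,0]>x0)&(W[...,0]<x1)&(W[...,1]>y0)&(W[...,1]<y1)&(W[...,2]>z0)&(W[...,2]<z1)
E
python3 - <<'E'
from h import *
for n in('top','side'):
    p,d=load(n); W=world(n,d); W[d==0]=9
    def at(u,v): return W[int(v*.64),int(u*.64)].round(3)
    if n=='top':
        print('carrier',at(541,352),'dock',at(238,300),'wing',at(292,332),'drive',at(452,330),'table',at(350,420))
        t=W.copy()
    c=t[int(352*.64),int(541*.64)]; k=t[int(312*.64),int(255*.64)]
    if n=='top': C,Kc=c,k
    for nm,(x,y),r,z0,z1 in(('carrier top',C[:2],.07,.077,.1),('dock top',Kc[:2],.09,.055,.068),('wing',Kc[:2]+[-.03,-.08],.07,.095,.15)):
        Q=W[box(W,x-r,x+r,y-r,y+r,z0,z1)]
        if len(Q)>5: print(n,nm,len(Q),rect(Q),Q.mean(0).round(4),'z',np.percentile(Q[:,2],[5,50,95]).round(4))
E
```

```text
carrier [ 0.52  -0.319  0.081] dock [0.62  0.233 0.056] wing [0.552 0.122 0.111] drive [ 0.556 -0.16   0.102] table [ 0.404  0.026 -0.001]
top carrier top 169 (array([ 518.6, -324.3]), array([14.7, 87. ]), 89.1) [ 0.5165 -0.3238  0.0856] z [0.0822 0.0853 0.0893]
top dock top 582 (array([587.7, 185.7]), array([142.6,  60.1]), 64.5) [0.5944 0.2019 0.062 ] z [0.0579 0.0621 0.066 ]
top wing 165 (array([558.6, 122.1]), array([59.3, 34.3]), 54.7) [0.5552 0.1206 0.1123] z [0.0961 0.1126 0.1271]
side carrier top 139 (array([ 519.8, -323.2]), array([17.1, 86.8]), 89.8) [ 0.5185 -0.3216  0.0848] z [0.079  0.0857 0.0888]
side dock top 919 (array([587.8, 186.4]), array([140.3,  61.7]), 64.3) [0.5924 0.2016 0.0622] z [0.0575 0.0625 0.0654]
side wing 283 (array([556.6, 122.1]), array([58.7, 36.8]), 35.7) [0.5551 0.1228 0.1112] z [0.0971 0.1108 0.1271]
```

```bash
python3 - <<'E'
from h import *
ims=[]
for n in('top','side'):
    p,d=load(n)
    y,x,h,w=(180,135,60,75) if n=='top' else (225,160,95,100)
    ims.append(cv2.resize(p[y:y+h,x:x+w,::-1],(400,int(400*h/w)),interpolation=cv2.INTER_CUBIC))
H=max(i.shape[0] for i in ims)
cv2.imwrite('pics/crop1.png',np.hstack([cv2.copyMakeBorder(i,0,H-i.shape[0],0,0,0) for i in ims]))
for n in('top','side'):
    p,d=load(n); W=world(n,d)
    for a in (62,63,64,65,66):
        t=np.radians(a); X=np.array([np.cos(t),np.sin(t)]); Y=np.array([-X[1],X[0]])
        q=(W[...,:2]-[.60,.206]); q=np.stack([q@X,q@Y],-1)*1000; z=W[...,2]*1000
        m=(abs(z-62)<4)&(abs(q[...,0])<60)&(abs(q[...,1])<45)
        Q=q[m]; f=Q[(Q[:,0]>-45)]
        sp=np.percentile(f[:,1],[1,99]); xe=np.percentile(Q[:,0],[99])
        s=(z<57)&(abs(q[...,0])<36)&(abs(q[...,1])<15)
        print(n,a,'y edges',sp.round(1),sp.sum()/2,'xmax',xe.round(1),'slot',q[s].mean(0).round(1),s.sum())
E
```

```text
top 62 y edges [-27.7  32.1] 2.2451075266927134 xmax [45.5] slot [7.9 0.7] 152
top 63 y edges [-27.3  31.9] 2.287550159642663 xmax [45.7] slot [7.9 0.5] 152
top 64 y edges [-27.   31.8] 2.3937290440363714 xmax [45.6] slot [7.9 0.4] 152
top 65 y edges [-27.   31.9] 2.458519726050209 xmax [45.7] slot [7.9 0.3] 152
top 66 y edges [-27.   32.1] 2.5419974798986136 xmax [46.] slot [7.7 0.1] 151
side 62 y edges [-27.9  33.6] 2.8317560035972686 xmax [46.3] slot [-0.9 -6.7] 167
side 63 y edges [-27.8  33.2] 2.714837902270922 xmax [46.4] slot [-1.1 -6.7] 167
side 64 y edges [-27.8  32.9] 2.5646400942158714 xmax [46.5] slot [-1.2 -6.7] 167
side 65 y edges [-27.9  32.8] 2.448534125315053 xmax [46.6] slot [-1.3 -6.7] 167
side 66 y edges [-27.9  33. ] 2.5063404506520364 xmax [46.6] slot [-1.4 -6.6] 167
```

View pics/crop1.png

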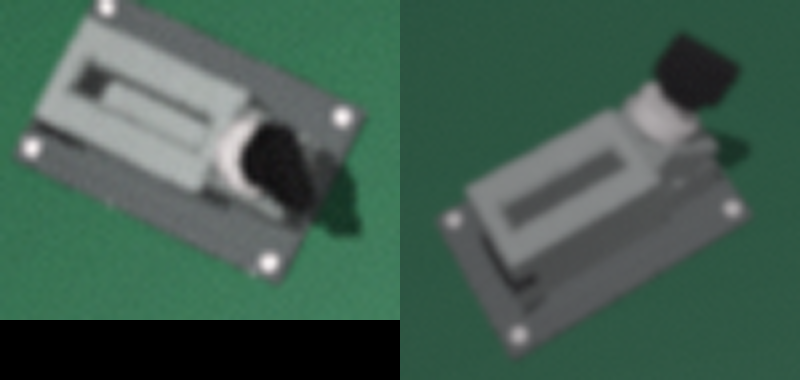

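Dock centre is about (0.596, 0.204), slot at 64.5°. Carrier is at (0.519, -0.324), long axis along world x, top at 86 mm as expected. The sizes match what was given, so I'll move above the carrier.

apply_moves:
  commands:
    - [100,0.6,0.54,0,-0.1]
    - [100,0.6,0.54,0,-0.1]
    - [100,0.6,0.54,0,-0.1]
    - [100,0.6,0.54,0,-0.1]
    - [100,0.6,0.54,0,-0.1]
    - [100,0.6,0.54,0,-0.1]
    - [100,0.6,0.54,0,-0.1]
    - [100,0.47,0.44,0,-0.1]
    - [100,0,0,-0.5,0]
    - [100,0,0,-0.5,0]
    - [100,0,0,0,0]
  newtons: 20

```text
clock: 1.48
position: [0.5177, -0.3232, 0.1644]
ee_rot: [-3.139, 0.011, 0.008]
force: [0.0, -0.3, 0.8]
width: 1.002
gripper_force: 0.0
```

apply_moves:
  commands:
    - [100,0.02,0,-0.6,0]
    - [100,0,0,-0.6,0]
    - [100,0,0,-0.4,0]
    - [100,0,0,-0.17,0]
    - [100,0,0,0,0]
    - [0,0,0,0,0]
    - [0,0,0,0,0]
    - [0,0,0,0,0]
    - [0,0,0,0,0]
  newtons: 20

```text
clock: 2.6
position: [0.5207, -0.3243, 0.0608]
ee_rot: [3.141, -0.011, 0.0]
force: [0.3, 0.1, 1.0]
width: 0.619
gripper_force: 0.0
```

apply_moves:
  commands:
    - [0,0,0,-0.05,0]
    - [0,0,0,0,0]
    - [0,0,0,0,0]
    - [0,0,0,0,0]
    - [0,0,0,0,0]
    - [0,0,0,0,0]
    - [0,0,0,0,0]
    - [0,0,0,0,0]
  newtons: 25

```text
clock: 3.6
position: [0.5206, -0.3244, 0.0575]
ee_rot: [3.141, -0.012, 0.0]
force: [0.8, -1.9, -1.2]
width: 0.151
gripper_force: 25.0
```

apply_moves:
  commands:
    - [0,0,0,0.4,0]
    - [0,0,0,0.7,0]
    - [0,0,0,0.8,0]
    - [0,0,0,0.8,0]
    - [0,0,0,0,0]

```text
clock: 4.22
position: [0.5226, -0.325, 0.2238]
ee_rot: [3.139, -0.011, 0.01]
force: [0.4, 1.0, -2.1]
width: 0.154
gripper_force: 25.0
```

apply_moves:
  commands:
    - [0,0.1,0.5,0,0.15]
    - [0,0.12,0.8,0,0.23]
    - [0,0.12,0.8,0,0.23]
    - [0,0.12,0.8,0,0.23]
    - [0,0.12,0.8,0,0.23]
    - [0,0.12,0.8,0,0.23]
    - [0,0.12,0.8,0,0.23]
    - [0,0.12,0.8,0,0.23]
    - [0,0.12,0.8,0,0.23]
    - [0,0.12,0.8,0,0.23]
    - [0,0.1,0.9,0,0.05]
    - [0,0,0.2,0,0]

```text
clock: 5.72
position: [0.5949, 0.21, 0.218]
ee_rot: [-2.645, -1.688, 0.002]
force: [-0.2, 0.1, -1.5]
width: 0.15
gripper_force: 25.0
```

apply_moves:
  commands:
    - [0,0,0,0,0]
    - [0,0,0,0,0]

```text
clock: 5.98
position: [0.5972, 0.202, 0.2189]
ee_rot: [2.656, 1.677, -0.003]
force: [1.0, -1.1, -1.5]
width: 0.151
gripper_force: 25.0
```

```bash
cat >> h.py <<'E'
def proj(n,P):
    c=imaging.camera_params(n); R=cv2.Rodrigues(np.array(c['rotation']))[0]
    q=(np.atleast_2d(P)-c['origin'])@R; q=q*[1,-1,-1]; K=np.array(c['camera_matrix'])
    return (q[:,:2]/q[:,2:])*[K[0,0],K[1,1]]+[K[0,2],K[1,2]]
def rc(cx,cy,a,lx,ly,z):
    t=np.radians(a); X=np.array([np.cos(t),np.sin(t)]); Y=np.array([-X[1],X[0]])
    return np.array([[*(np.array([cx,cy])+sx*lx/2*X+sy*ly/2*Y),z] for sx,sy in((1,1),(1,-1),(-1,-1),(-1,1))])
E
python3 - <<'E'
from h import *
def show(n,pic,x,y,w,h,W,items):
    s=W/w; im=cv2.resize(pic[y:y+h,x:x+w,::-1],(W,int(h*s)),interpolation=cv2.INTER_CUBIC)
    for P,c in items:
        q=((proj(n,P)-[x,y]+.5)*s*16).astype(np.int32)
        cv2.polylines(im,[q],True,c,1,cv2.LINE_AA,4)
    return im
D=(.596,.2037,64.5)
dock=[(rc(*D,.1,.06,.062),(0,255,255)),(rc(*D,.075,.017,.059),(0,0,255)),(rc(*D,.081,.023,.062),(255,0,255))]
p0,_=load('side'); p,d=grab('side'); t0,_=load('top')
s=observe(); x,y,z=s['position']; X=np.array([.4305,.9026])*-.0014
car=[(rc(x+X[0],y+X[1],64.5,.072,.014,z-.0515),(0,255,0)),(rc(x+X[0],y+X[1],64.5,.088,.014,z-.0515+.08),(255,255,0))]
a=show('side',p0,160,235,100,90,400,dock); b=show('side',p,160,165,130,155,400,dock+car); c=show('top',t0,135,180,75,60,400,dock)
im=np.hstack([np.vstack([a,np.zeros((600-a.shape[0],400,3),np.uint8)]),cv2.copyMakeBorder(b,0,600-b.shape[0],0,0,0)])
im[360:600,:400]=c[:240]
cv2.imwrite('pics/ov.png',im)
E
```

```text
(no output)
```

View pics/ov.png

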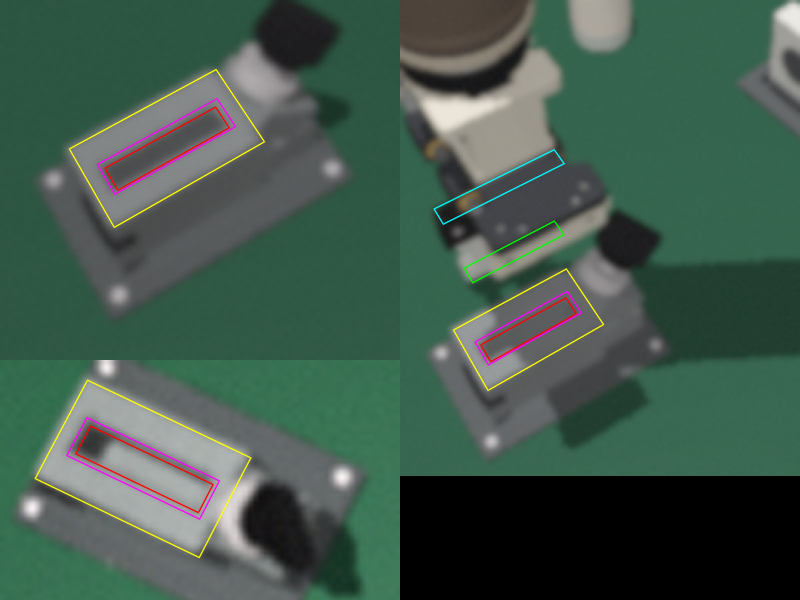

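The overlay matches dock and slot in both views; the gripper body hides the carrier. I'll shift 3 mm in y and descend in stages.

apply_moves:
  commands:
    - [0,-0.01,0.05,0,0]
    - [0,0,0,-0.4,0]
    - [0,0,0,-0.6,0]
    - [0,0,0,-0.5,0]
    - [0,0,0,-0.1,0]
    - [0,0,0,0,0]

```text
clock: 6.78
position: [0.5971, 0.2067, 0.1241]
ee_rot: [2.656, 1.678, 0.001]
force: [0.6, 0.1, -0.6]
width: 0.148
gripper_force: 25.0
```

```bash
python3 - <<'E'
from h import *
p,d=grab('side'); t,_=grab('top')
a=cv2.resize(p[195:335,140:260,::-1],(400,467),interpolation=cv2.INTER_CUBIC); b=cv2.resize(t[160:265,125:215,::-1],(400,467),interpolation=cv2.INTER_CUBIC)
cv2.imwrite('pics/ins.png',np.hstack([a,b])); print(observe()['position'],observe()['force'])
E
```

```text
[0.59768557 0.2071182  0.12505052] [ 0.28601301  0.90436524 -1.73929164]
```

View pics/ins.png

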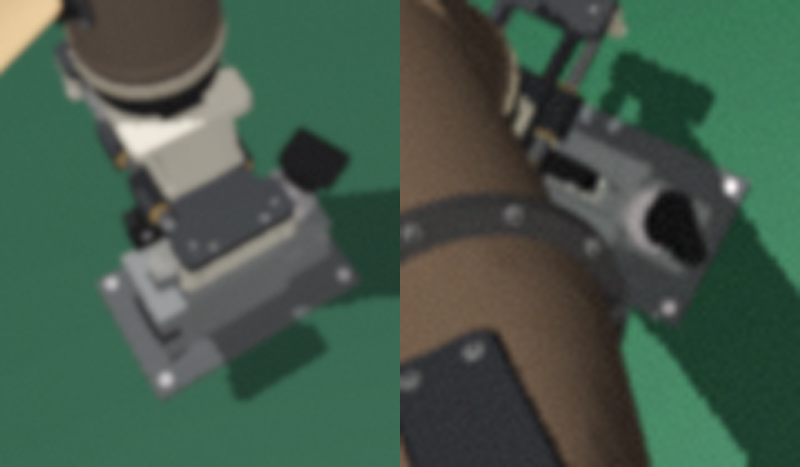

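The carrier hangs just above the slot, with its head visible near the slot end by the screw. I'll make a small correction and descend slowly.

apply_moves:
  commands:
    - [0,-0.015,-0.03,-0.05,0]
    - [0,0,0,-0.08,0]
    - [0,0,0,-0.08,0]
    - [0,0,0,-0.08,0]
    - [0,0,0,0,0]

```text
clock: 7.5
position: [0.5956, 0.2049, 0.1055]
ee_rot: [-2.655, -1.679, 0.002]
force: [0.8, -0.0, -1.0]
width: 0.151
gripper_force: 25.0
```

apply_moves:
  commands:
    - [0,0,0,-0.15,0]
    - [0,0,0,-0.15,0]
    - [0,0,0,-0.15,0]
    - [0,0,0,-0.1,0]
    - [0,0,0,-0.05,0]
    - [0,0,0,0,0]

```text
clock: 8.25
position: [0.5959, 0.205, 0.07]
ee_rot: [-2.655, -1.679, 0.0]
force: [-0.2, 0.1, -1.4]
width: 0.149
gripper_force: 25.0
```

apply_moves:
  commands:
    - [0,0,0,-0.04,0]
    - [0,0,0,-0.03,0]
    - [0,0,0,-0.02,0]
    - [0,0,0,0,0]

```text
clock: 8.75
position: [0.5965, 0.2051, 0.0674]
ee_rot: [2.655, 1.678, 0.003]
force: [-6.6, -4.6, 21.3]
width: 0.151
gripper_force: 25.0
```

The force step at TCP z = 0.0674 is where home was expected, so the shoulders rest on the dock. I'll release, lift, move aside and look.

apply_moves:
  commands:
    - [0,0,0,0.04,0]
    - [50,0,0,0,0]
    - [50,0,0,0,0]
    - [50,0,0,0,0]
    - [50,0,0,0,0]
    - [50,0,0,0,0]
    - [50,0,0,0.3,0]
    - [50,0,0,0.6,0]
    - [50,0,0,0.8,0]
    - [50,-0.2,-0.6,0.4,0]
    - [50,-0.6,-0.8,0,0]
    - [50,-0.6,-0.8,0,0]

```text
clock: 10.25
position: [0.5114, 0.0719, 0.1947]
ee_rot: [2.654, 1.679, 0.003]
force: [1.3, -1.0, -0.3]
width: 0.499
gripper_force: 0.0
```

apply_moves:
  commands:
    - [20,-0.3,-0.8,0,0]
    - [20,-0.3,-0.6,0,0]
    - [20,0,0,0,0]

```text
clock: 10.62
position: [0.4749, -0.0141, 0.1943]
ee_rot: [2.658, 1.672, -0.0]
force: [1.4, -0.7, -0.3]
width: 0.233
gripper_force: 0.0
```

```bash
cat > look.py <<'E'
import sys
from h import *
p,d=grab('side'); t,e=grab('top')
a=cv2.resize(p[215:320,155:260,::-1],(400,400),interpolation=cv2.INTER_CUBIC); b=cv2.resize(t[175:240,135:200+10,::-1],(400,371),interpolation=cv2.INTER_CUBIC)
cv2.imwrite(f'pics/{sys.argv[1]}.png',np.hstack([a,cv2.copyMakeBorder(b,0,29,0,0,0)]))
t=np.radians(64.5); X=np.array([np.cos(t),np.sin(t)]); Y=np.array([-X[1],X[0]])
A=[]
for n,pic,dd in(('side',p,d),('top',load('top')[0],e)):
    W=world(n,dd); q=W[...,:2]-[.596,.2037]; q=np.stack([q@X,q@Y,W[...,2]],-1)*1000
    c=q[(abs(q[...,0])<46)&(abs(q[...,1])<12)&(q[...,2]>85)&(q[...,2]<110)]
    print(n,'carrier top',len(c),np.median(c,0).round(1))
    m=(q[...,0]<-60)&(q[...,0]>-135)&(abs(q[...,1])<35)&(q[...,2]>92)&(q[...,2]<140)&(pic.max(-1)<70)
    w=q[m]; print('wing',len(w),w.mean(0).round(1))
    # in-plane coordinates about axis: e1 = (cos40,0,sin40) upward toward dock, e2=y, axis=(-sin40,0,cos40)
    r=w-[-99,0,110]; c4,s4=np.cos(np.radians(40)),np.sin(np.radians(40))
    uvw=np.stack([r[:,0]*c4+r[:,2]*s4,r[:,1],-r[:,0]*s4+r[:,2]*c4],-1)
    top=uvw[uvw[:,2]>6]; print(' axis pct',np.percentile(uvw[:,2],[5,50,95]).round(1),'rect outer face',rect(top/1000),'all',rect(uvw/1000))
E
python3 look.py w1
```

```text
side carrier top 293 [ 3.6  3.3 96. ]
wing 272 [-90.8   2.4 110.8]
 axis pct [-21.1  -4.2  11. ] rect outer face (array([3.8, 1.2]), array([10.3, 44. ]), 45.1) all (array([7.3, 4.2]), array([19.5, 44.8]), 45.1)
top carrier top 165 [ 0.   0.5 95.7]
wing 0 [nan nan nan]look.py:13: RuntimeWarning: Mean of empty slice.
  w=q[m]; print('wing',len(w),w.mean(0).round(1))
  ret = um.true_divide(
Traceback (most recent call last):
  File "look.py", line 17, in <module>
    top=uvw[uvw[:,2]>6]; print(' axis pct',np.percentile(uvw[:,2],[5,50,95]).round(1),'rect outer face',rect(top/1000),'all',rect(uvw/1000))
                                           ~~~~~~~~~~~~~^^^^^^^^^^^^^^^^^^^^
IndexError: index -1 is out of bounds for axis 0 with size 0
```

View pics/w1.png

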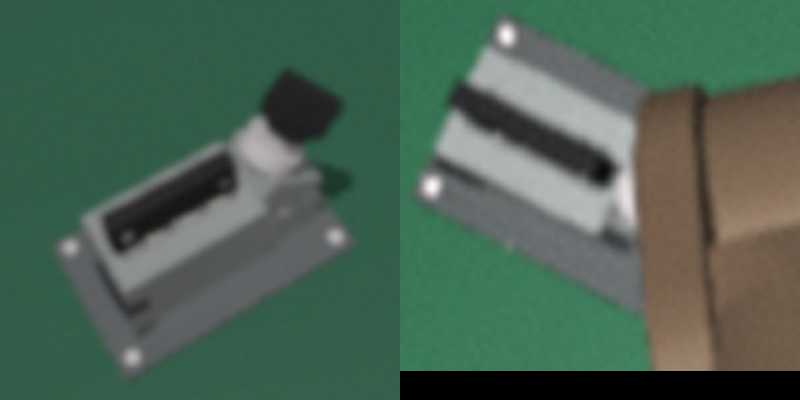

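Carrier is home (top at 96 mm, centred). The wing bar lies 45° clockwise of the dock's x-z plane, so screw_turn ≈ 0.78, consistent with the stated 0.45 to 1.15. I'll go above the wing, with the fingers straddling it.

apply_moves:
  commands:
    - [40,0.2,0.35,0,-0.3]
    - [40,0.2,0.35,0,-0.3]
    - [40,0.2,0.35,0,-0.3]
    - [40,0.2,0.35,0,-0.3]
    - [40,0.2,0.35,0,-0.3]
    - [40,0.2,0.35,0,-0.33]
    - [40,0.08,0.03,0,0]
    - [40,0,0,0,0]
    - [40,0,0,0,0]
  newtons: 5

```text
clock: 11.85
position: [0.5524, 0.116, 0.1931]
ee_rot: [3.123, 0.335, -0.001]
force: [0.6, -0.3, -0.0]
width: 0.403
gripper_force: 0.0
```

```bash
python3 - <<'E'
from h import *
s=observe(); print(s['joints'].round(3),s['position'].round(4),s['ee_rot'].round(3),s['width'],s['force'],s['ft_torque'])
E
```

```text
[-0.14   0.381 -0.217  1.753  0.095  1.018 -1.749] [0.5524 0.116  0.1931] [ 3.123e+00  3.350e-01 -1.000e-03] 0.40305616284911044 [ 0.59717114 -0.2602539  -0.00542574] [-0.00330294 -0.01275744  0.03315565]
```

apply_moves:
  commands:
    - [40,0,-0.03,-0.4,0]
    - [40,0,0,-0.4,0]
    - [40,0,0,-0.3,0]
    - [40,0,0,-0.15,0]
    - [40,0,0,-0.1,0]
    - [40,0,0,0,0]

```text
clock: 12.6
position: [0.5527, 0.1148, 0.1123]
ee_rot: [3.124, 0.334, 0.0]
force: [-0.3, 0.2, -0.0]
width: 0.4
gripper_force: 0.0
```

apply_moves:
  commands:
    - [40,0,0,-0.07,0]
    - [34,0,0,0,0]
    - [30,0,0,0,0]
    - [30,0,0,0,0]
    - [30,0,0,0,0]

```text
clock: 13.22
position: [0.5528, 0.115, 0.108]
ee_rot: [3.124, 0.333, 0.0]
force: [-0.1, -0.3, -0.5]
width: 0.303
gripper_force: 0.0
```

```bash
sed -i '/^a=cv2/,/^cv2.imwrite/d' look.py; cat >> look.py <<'E'
E
sed -i "s/^    m=(q/    if n=='top': break\n    m=(q/" look.py
cat >> look.py <<'E'
s=observe(); print(s['position'].round(4),s['force'].round(1),s['ft_torque'].round(2),s['width'],s['joints'][6].round(2))
a=cv2.resize(p[195:320,155:280,::-1],(500,500),interpolation=cv2.INTER_CUBIC); cv2.imwrite(f'pics/{sys.argv[1]}.png',a)
E
python3 look.py w2
```

```text
side carrier top 280 [ 3.5  3.3 95.9]
wing 30 [-104.1   15.2  101.9]
 axis pct [-14.   -4.2  10.3] rect outer face (array([-14.1,  13.1]), array([9.3, 3.2]), 19.2) all (array([-10.3,  14.6]), array([16.4,  6.7]), 6.1)
top carrier top 0 [nan nan nan]
[0.5527 0.115  0.108 ] [-0.3  0.1  0.2] [ 0.01 -0.02 -0.  ] 0.29866121724074285 -1.78
  return _methods._mean(a, axis=axis, dtype=dtype,
  ret = um.true_divide(
```

View pics/w2.png

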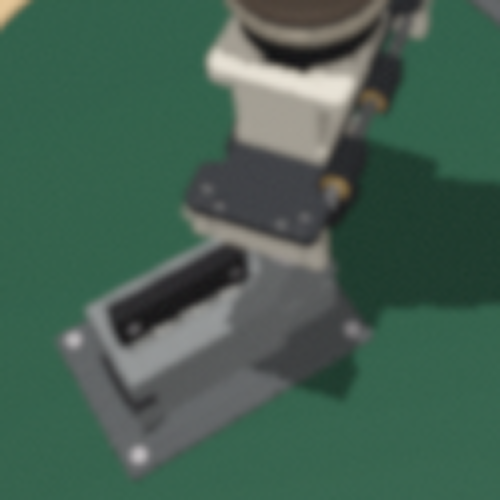

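The gripper hides the wing, no contact yet. I'll close lightly to feel the bar.

apply_moves:
  commands:
    - [22,0,0,0,0]
    - [22,0,0,0,0]
    - [10,0,0,0,0]
    - [10,0,0,0,0]
    - [10,0,0,0,0]
  newtons: 3

```text
clock: 13.95
position: [0.5528, 0.1144, 0.1079]
ee_rot: [3.123, 0.333, -0.0]
force: [0.9, -5.6, 0.8]
width: 0.234
gripper_force: 3.0
```

The bar is between the pads (21.5 mm, as expected for the tilted bar). Now I'll turn backward (anticlockwise, positive yaw).

apply_moves:
  commands:
    - [10,0,0,0,0.2]
    - [10,0,0,0,0.2]
    - [10,0,0,0,0.2]
    - [10,0,0,0,0.2]
    - [10,0,0,0,0.2]
    - [10,0,0,0,0.2]
    - [10,0,0,0,0.2]
    - [10,0,0,0,0]

```text
clock: 14.95
position: [0.5516, 0.1112, 0.1074]
ee_rot: [2.819, 1.381, -0.007]
force: [-2.4, -13.0, 3.6]
width: 0.285
gripper_force: 5.5
```

apply_moves:
  commands:
    - [35,0,0,0,0]
    - [35,0,0,0,0]
    - [35,-0.02,-0.05,0,0]
    - [35,0,0,0,0]
    - [10,0,0,0,0]
    - [10,0,0,0,0]
    - [10,0,0,0,0]
    - [10,0,0,0,0]
  newtons: 3

```text
clock: 15.95
position: [0.5536, 0.1119, 0.1088]
ee_rot: [2.819, 1.383, 0.006]
force: [4.9, -2.9, 1.2]
width: 0.219
gripper_force: 2.6
```

```bash
python3 - <<'E'
from h import *
s=observe(); print(s['position'].round(4),s['ee_rot'].round(3),s['force'].round(1),s['ft_torque'].round(2),s['width'],s['gripper_force'])
E
```

```text
[0.5536 0.1119 0.1088] [2.819 1.383 0.006] [ 4.9 -2.9  1.2] [-0.58 -1.11 -0.05] 0.21930820641931278 2.618731152069813
```

apply_moves:
  commands:
    - [10,0.02,-0.015,0,0]
    - [10,0,0,0,0]
    - [10,0,0,0,0.1]
    - [10,0,0,0,0.1]
    - [10,0,0,0,0.1]
    - [10,0,0,0,0]
  newtons: 10

```text
clock: 16.7
position: [0.5525, 0.1117, 0.1081]
ee_rot: [-2.708, -1.592, -0.0]
force: [-0.8, -0.7, 3.4]
width: 0.143
gripper_force: 10.0
```

Bar is now gripped flat (13.2 mm), screw_turn about 0.05. I'll continue backward to about -0.4, then let go so that it can drop.

apply_moves:
  commands:
    - [5,0,0,0,0.16]
    - [5,0,0,0,0.16]
    - [5,0,0,0,0.16]
    - [5,0,0,0,0.16]
    - [5,0,0,0,0.16]
    - [5,0,0,0,0.16]
    - [5,0,0,0,0.16]
    - [5,0,0,0,0]
  newtons: 8

```text
clock: 17.7
position: [0.5533, 0.1117, 0.1078]
ee_rot: [-2.164, -2.277, -0.002]
force: [4.2, 0.9, -2.9]
width: 0.172
gripper_force: 7.8
```

apply_moves:
  commands:
    - [40,0,0,0,0]
    - [40,0,0,0,0]
    - [40,0,0,0,0]
    - [40,0,0,0,0]
    - [40,0,0,0.4,0]
    - [40,0,0,0.6,0]
    - [40,0,0,0.5,0]
    - [40,-0.4,-0.8,0,0]
    - [40,-0.4,-0.9,0,0]
    - [40,0,-0.9,0,0]
    - [40,0,0,0,0]

```text
clock: 19.08
position: [0.5041, -0.0502, 0.1978]
ee_rot: [2.171, 2.269, -0.003]
force: [-0.3, 1.5, 0.6]
width: 0.402
gripper_force: 0.0
```

```bash
python3 -W ignore look.py w3
```

```text
side carrier top 285 [ 2.7  3.2 96. ]
wing 138 [-84.7   4.8 111.8]
 axis pct [-27.2  -5.4   5.6] rect outer face (array([9.1, 5.7]), array([3.4, 3.4]), 16.9) all (array([ 6.6, -0.9]), array([42.3, 24.7]), 35.0)
top carrier top 166 [-1.1  0.5 95.9]
[ 0.5047 -0.0451  0.198 ] [ 0.1  0.2 -0. ] [ 0.04 -0.04 -0.01] 0.4023283683578383 -0.18
```

View pics/w3.png

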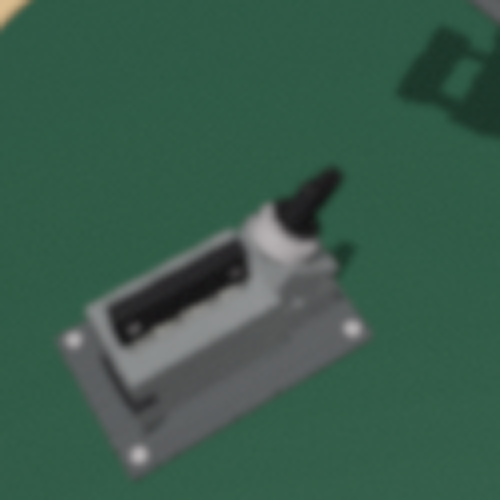

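```bash
cat > wing.py <<'E'
from h import *
t=np.radians(64.5); X=np.array([np.cos(t),np.sin(t)]); Y=np.array([-X[1],X[0]]); c4,s4=np.cos(np.radians(40)),np.sin(np.radians(40))
for n in('side','top'):
    p,d=load(n); W=world(n,d); q=W[...,:2]-[.596,.2037]; q=np.stack([q@X,q@Y,W[...,2]],-1)*1000
    r=q-[-99,0,110]; u=np.stack([r[...,0]*c4+r[...,2]*s4,r[...,1],-r[...,0]*s4+r[...,2]*c4],-1)
    m=(np.hypot(u[...,0],u[...,1])<32)&(abs(u[...,2])<15)&(p.max(-1)<70)&(d>0)
    a=u[m]
    if len(a)<5: continue
    h=np.percentile(a[:,2],96); o=a[a[:,2]>h-6]
    print(n,len(a),'outer',h.round(1),len(o),rect(o/1000))
E
python3 wing.py
```

```text
side 98 outer 5.9 52 (array([4.5, 1.4]), array([41.8, 12.1]), 23.0)
top 88 outer 7.6 61 (array([2.3, 0.1]), array([44.8, 12.2]), 21.4)
```

Both views show the wing about 6 mm inward at θ ≈ +22° (turn ≈ -0.39), so it has dropped. Now I'll regrip and turn forward.

apply_moves:
  commands:
    - [40,0.2,0.6,0,0]
    - [40,0.3,0.85,0,0]
    - [40,0.2,0.8,0,0]
    - [40,0.11,0.43,0,0]
    - [40,0,0,-0.4,0]
    - [40,0,0,-0.5,0]
    - [40,0,0,-0.4,0]
    - [40,0,0,-0.2,0]
    - [40,0,0,0,0]
  newtons: 10

```text
clock: 20.3
position: [0.5528, 0.1169, 0.1075]
ee_rot: [-2.161, -2.279, 0.001]
force: [-0.1, -0.2, 0.5]
width: 0.4
gripper_force: 0.0
```

apply_moves:
  commands:
    - [20,0.01,-0.02,-0.06,0]
    - [5,0,0,0,0]
    - [5,0,0,0,0]
    - [5,0,0,0,0]
    - [5,0,0,0,0]
    - [5,0,0,0,0]

```text
clock: 21.05
position: [0.5544, 0.1147, 0.1047]
ee_rot: [2.163, 2.278, 0.001]
force: [2.7, 0.2, 1.7]
width: 0.178
gripper_force: 9.4
```

apply_moves:
  commands:
    - [5,0,0,0,-0.15]
    - [5,0,0,0,-0.15]
    - [5,0,0,0,-0.15]
    - [5,0,0,0,-0.15]
    - [5,0,0,0,-0.15]
    - [5,0,0,0,-0.15]
    - [5,0,0,0,-0.15]
    - [5,0,0,0,-0.15]
    - [5,0,0,0,0]

```text
clock: 22.18
position: [0.5536, 0.1146, 0.1041]
ee_rot: [2.739, 1.538, -0.001]
force: [-0.3, -1.1, -0.6]
width: 0.148
gripper_force: 10.2
```

apply_moves:
  commands:
    - [5,0,0,0,-0.15]
    - [5,0,0,0,-0.15]
    - [5,0,0,-0.01,-0.15]
    - [5,0,0,0,-0.15]
    - [5,0,0,0,-0.15]
    - [5,0,0,-0.01,-0.15]
    - [5,0,0,0,0]

```text
clock: 23.05
position: [0.553, 0.1146, 0.1034]
ee_rot: [3.013, 0.889, -0.002]
force: [-2.7, -1.3, 6.8]
width: 0.176
gripper_force: 11.7
```

apply_moves:
  commands:
    - [5,0,0,0,-0.15]
    - [5,0,0,0,-0.15]
    - [5,0,0,0,-0.15]
    - [5,0,0,0,-0.15]
    - [5,0,0,0,-0.15]
    - [5,0,0,0,-0.15]
    - [5,0,0,0,0]

```text
clock: 23.92
position: [0.5523, 0.1158, 0.1035]
ee_rot: [-3.135, -0.196, 0.004]
force: [-5.3, 0.5, 9.1]
width: 0.196
gripper_force: 12.6
```

apply_moves:
  commands:
    - [5,0,0,0,-0.16]
    - [5,0,0,0,-0.16]
    - [5,0,0,0,-0.16]
    - [5,0,0,0,-0.16]
    - [5,0,0,0,-0.16]
    - [5,0,0,0,-0.16]
    - [5,0,0,0,0]

```text
clock: 24.8
position: [0.553, 0.1171, 0.1038]
ee_rot: [-3.09, 0.553, 0.002]
force: [-4.2, 4.9, 8.6]
width: 0.201
gripper_force: 11.9
```

```bash
python3 - <<'E'
from h import *
s=observe(); print(s['joints'].round(3),s['force'].round(1),s['ft_torque'].round(2))
E
```

```text
[-0.256  0.473 -0.062  1.856  0.036  0.814 -2.261] [-4.2  4.9  8.6] [1.34 0.97 0.12]
```

apply_moves:
  commands:
    - [5,0,0,0,-0.14]
    - [5,0,0,0,-0.14]
    - [5,0,0,0,-0.14]
    - [5,0,0,0,-0.14]
    - [5,0,0,0,-0.14]
    - [5,0,0,0,0]

```text
clock: 25.55
position: [0.554, 0.1169, 0.1043]
ee_rot: [-2.946, 1.083, -0.0]
force: [-2.9, 4.0, 12.3]
width: 0.197
gripper_force: 10.8
```

```bash
python3 - <<'E'
from h import *
s=observe(); print(s['joints'].round(3),s['force'].round(1),s['ft_torque'].round(2))
E
```

```text
[-0.322  0.47   0.029  1.861 -0.021  0.809 -2.557] [-2.9  4.  12.3] [1.07 0.67 0.06]
```

apply_moves:
  commands:
    - [5,0,0,0,-0.1]
    - [5,0,0,0,0]
    - [45,0,0,0,0]
    - [45,0,0,0,0]
    - [45,0,0,0,0]
    - [45,0,0,0.3,0]
    - [45,0,0,0.6,0]
    - [45,0,0,0.7,0]
    - [45,-0.4,-0.8,0,0]
    - [45,-0.4,-0.9,0,0.3]
    - [45,0,-0.9,0,0.3]
    - [45,0,0,0,0]

```text
clock: 27.05
position: [0.5051, -0.0467, 0.1992]
ee_rot: [3.056, -0.719, 0.0]
force: [0.6, -0.1, 0.1]
width: 0.451
gripper_force: 0.0
```

```bash
python3 -W ignore look.py w4; python3 wing.py
```

```text
side carrier top 288 [ 2.9  3.3 96. ]
wing 223 [-85.    3.2 105.7]
 axis pct [-29.6 -12.1   2.6] rect outer face (array([0., 0.]), array([0., 0.]), 0.0) all (array([ 7.8, -1.1]), array([47.2, 20.7]), 77.1)
top carrier top 165 [-0.3  0.6 95.9]
[ 0.5057 -0.0417  0.199 ] [-0.3  1.   0. ] [0.13 0.03 0.05] 0.44193710729559343 -2.04
side 128 outer 3.0 62 (array([4.7, 0.9]), array([44.7, 11.9]), 73.1)
top 101 outer 4.6 61 (array([ 2.2, -0.4]), array([43. , 12.3]), 73.6)
```

View pics/w4.png

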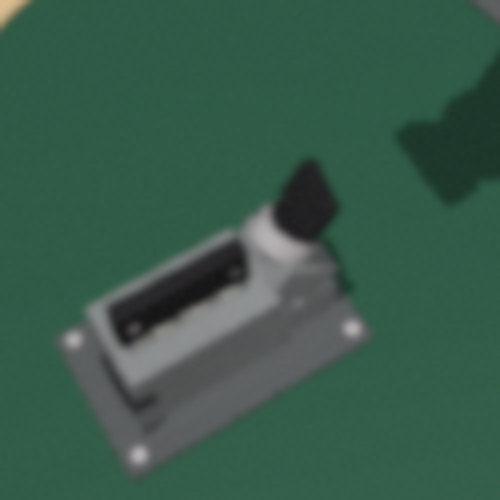

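The two views agree: wing turned to about 1.86 rad, about 9 mm inward, carrier top still at 96 mm, robot clear of everything. I'll hand it in.

```bash
python3 -c "
from cell import arm
print(arm.sign_off())"
```

```text
the job is handed in; nothing more can be done
None
```

The carrier is fully home in the dock and the screw was turned back until it dropped, then forward to about 1.86 of 1.95 rad and roughly 9 mm inward by camera measurement; I did not nudge it the last bit to its stop, and the job is handed in.

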